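# Turn the supply carousel to serve the thread reel

### The job

Bring the white thread reel round to the visitor: turn the supply carousel, pushing only on one or more of its wooden arms with a fingertip and without spinning it, until the bay with the reel is centred on the flat steel tongue that sticks out of the carousel's foot, then take the finger away. Do not touch or lift the reel or the other pots, do not push on the tray, and leave everything around the carousel where it is.

Things in the scene. Friction and masses are not known exactly. Their poses are not given: they have to be found in the camera images.
- carousel: fixed round grey foot of the supply carousel, 140 mm across. Origin: on the carousel's vertical turning axis, on the work surface.
- tray: round grey plastic tray, 180 mm across, top 30 mm up; turns either way on the foot, no stop within a full turn. Four square bays (walls 12 mm high, 46 mm inside), centres 55 mm from the axis, midway between the arms. Origin: on the axis at surface height, z up. Light drag (about 1 N at an arm); stays where left, does not run on after a slow push.
- arms: the four straight push arms (spokes) of dark wood, fixed to the tray and turning with it, along this body's +x, +y, -x and -y. Each is 14 mm wide, from 36 to 60 mm above the surface, and reaches out to 138 mm from the axis; its last 48 mm stand free beyond the tray's rim. Origin: on the axis at surface height; z up.
- tongue: fixed flat dark steel tongue, 8 mm thick, 50 mm wide, lying on the surface; it comes out from under the tray and ends in a round pad 68 mm across with a cork face, pad centre 175 mm from the axis. Origin: on the carousel's axis; its +x points along the tongue, outwards. The push arms pass 28 mm above it.
- serve (a point): the point where the centre of a pot's underside should come: on the tongue's centre line, 55 mm from the carousel's axis, at tray top height (30 mm). Fixed, does not turn with the tray.
- reel: empty thread reel, white plastic, standing loose in one of the four bays: 48 mm tall, two flanges 42 mm across and a narrow 23 mm waist between them, flat round top with a small dark hole, the only round pot. Origin: centre of its underside; z up. Its top is 78 mm above the surface. It has about 2 mm of play in its bay.
- tub: small open square tub, white plastic, 42 mm wide, 30 mm tall, loose in another bay. Origin: centre of underside.
- box: small square box with a flat lid, white plastic, 43 mm wide, 40 mm tall, loose in another bay. Origin: centre of underside.
- case: narrow upright case, white plastic, 42 x 18 mm, 44 mm tall, loose in another bay. Origin: centre of underside.
- tape: bystander: cardboard roll core lying flat beside the carousel, 90 mm across, 24 mm high. Origin: centre of underside.
- stamp: bystander: wooden block stamp with a round grip, 50 x 30 mm, 44 mm high, beside the carousel. Origin: centre of underside.
- glue: bystander: white glue bottle, 44 mm across, 120 mm tall, to the left. Origin: centre of underside.
- penpot: bystander: square white pot of marker pens, 75 mm wide, 165 mm tall with the pens, to the right. Origin: centre of underside.
- papercup: bystander: paper cup, 76 mm across, 85 mm tall, to the left. Origin: centre of underside.
- wirering: bystander: aluminium ring lying flat, 100 mm across, 14 mm high, to the right. Origin: centre of underside.
There are look-alikes about, which are no part of the job. Of the things like the tongue, leave any that is yellow; of the rest the smaller one is meant.

How it is judged:
At the end, for the whole second after the job is handed in: The reel stands upright and at rest in its bay with its centre within 12 mm (horizontally) of the serving point on the tongue's centre line, and the carousel stands still (horizontal distance between reel and serve below 0.012 m and height (world z) of reel below 0.036 m and angle between reel's own z axis and vertical below 0.15 rad and angular speed of arms below 0.05 rad/s and linear speed of reel below 0.02 m/s); the robot touches nothing.
It fails at once if a pot in the carousel is touched by the robot (contact force between any of the fingers, the arm and reel above 0.5 N or contact force between any of the fingers, the arm and tub above 0.5 N or contact force between any of the fingers, the arm and box above 0.5 N or contact force between any of the fingers, the arm and case above 0.5 N).
It fails at once if a pot is lifted, tipped or taken out of its bay (height (world z) of any of reel, tub, box, case above 0.042 m or angle between any of reel, tub, box, case's own z axis and vertical above 0.35 rad or horizontal distance between any of reel, tub, box, case and carousel above 0.07 m).
It fails at once if the tray itself is pushed (more than 2 N) instead of its arms (contact force between any of the fingers, the arm and tray above 2 N).
It fails at once if the carousel is spun faster than 2.5 rad/s (angular speed of arms above 2.5 rad/s).
It fails at once if something standing around the carousel is moved by more than 25 mm (distance of any of tape, stamp, glue, penpot, papercup, wirering from where it was at the start of the episode above 0.025 m).
It also fails if it takes over 48 s, if anything falls off the work surface, if the arm or the gripper's body presses on something with over 40 N, if the wrist force passes 120 N, or if a joint passes its speed limit or range.

### The arm

A 6-joint arm with a two-finger parallel gripper is mounted at the origin on the work surface. World frame = base frame: x ahead of the robot, y to its left, z up, the work surface at z = 0. Lengths are in m, angles in rad, forces in N, time in s.
With the tool pointing down it reaches from about 0.25 to 0.775 m from the base axis. Payload 4 kg.
Tool frame: the origin (TCP) lies at the very end of the fingers, on their centre line; the grasp point (between the pads) lies 19 mm behind it; z points along the fingers, y is the line along which they close (so a half turn about z gives the same grasp; the last joint's range is limited). The gripper opens to 85 mm and grips with 20 to 120 N. Pads are 22 mm wide; open, the fingers measure 114 mm over their backs; the gripper's body (76 mm by 85 mm) begins 54 mm behind the grasp point. The pads swing forward as they close: fully open they stand 13 mm farther back than shut.
Start: joints at [-1.45, 0.087, 1.371, -0, 1.684, -0.103], TCP at [0.122, -0.536, 0.231] pointing down, gripper open.
Joint ranges: [-3.1, 3.1], [-0.76, 2.03], [0.27, 2.55], [-1.08, 4.22], [0.17, 2.65], [-2.57, 2.57]. Speed limits (rad/s): [2.79, 2.79, 3.14, 3.14, 3.14, 3.14].

### API

Orientations are given as a unit quaternion [x, y, z, w].
In Python, from plant import * gives the robot as it stands.
- The arm moves only by the tool send_rows, never from a script. Its argument "steps" is a list of rows, each a list of 4 numbers: the shift along the tool's x, y, z in m, then the turn about the tool's z in degrees. In form: [[x, y, z, twist], ...]. A call has 1 to 20 rows; each row is the pose to reach, as a shift and turn from the pose commanded when the call began, along the tool's axes at that moment; what a row does not reach only later rows make up. A row lasts 1/10 s, in which the tool goes at most 50 mm and 8.59 degrees, less where a joint would pass 70% of its speed; a pose out of reach is approached as far as the arm can. A call with a gripper value outside its range is refused whole. "gripper" is the opening, from 0 (shut) to 1 (fully open), set as the call begins (left out, the last holds). The fingers move at their own pace and stop on an object; "force" is the grip in N (left out, the last holds). Time passes only in rows, so rows that repeat a pose let the fingers close. It gives the time, the measured TCP pose, the force, the opening and the grip force at its end, in the units of the state.
- read_state(): the state, without advancing time (a new reading comes with each control period).
- snapshot(name): name is "scene" or "top" or "wrist"; returns a dict with "frame" (480x640x3 uint8, red, green, blue), "z_map" (480x640 float32, m along the optical axis (not along the pixel's ray), 0 where there is no reading), "fx", "fy", "cx", "cy" (pixels), "view" (4x4, takes a point from world to camera coordinates). Camera axes: x right, y down, z forward; pixel columns grow to the right and rows downward; lengths in m; the calibration is good to about 2 mm. A picture is of the moment at which its call begins.
- hand_in(): hands the job in; it is judged then, once.
The state is a dict: "t": time; "joints": joint angles; "dq": joint speeds; "joint_torque": joint torques, N m; "tcp_pos": TCP position; "tcp_rot": TCP orientation; "wrist_force": force on the tool from outside, world axes, zero at the start; "moment": the same for the moment, N m; "grip_width": finger opening in m; "gripper_force": force on a finger pad.
Only numpy, scipy, OpenCV 4.12 (cv2) and the standard library are available. Lean on these libraries where they do the work, as an engineer would, in place of code of your own. Each camera call takes 0.05 s, during which the arm holds its last target. There are 200 camera calls.

## Working session

There is one attempt and no reset: what is moved stays moved. The work goes in short steps, Python scripts to look and compute and a tool call to move; the robot and the scene stay as the last step left them, time stands still between calls to the robot, and variables do not carry over. Pictures are saved under pics/ and viewed, at most 10 in all, crops included, and the job is handed in when it is done.

Besides the shell and the picture viewer there is one more tool, called after ">>>" by a JSON object that holds its "name" and its "arguments". send_rows: Moves the arm, as the interface text tells. Its arguments: {"type":"object","properties":{"steps":{"type":"array"},"gripper":{"type":"number"},"force":{"type":"number"}},"required":["steps"]}

```bash
mkdir -p pics; ls; cat > h.py <<'E'
from plant import *
import numpy as np, cv2
def ray(s,u,v,z):
    M=np.linalg.inv(s["view"]); o=M[:3,3]
    d=M[:3,:3]@np.array([(u-s["cx"])/s["fx"],(v-s["cy"])/s["fy"],1.])
    return o+d*(z-o[2])/d[2]
def pix(s,p):
    c=s["view"]@np.append(p,1); return s["fx"]*c[0]/c[2]+s["cx"], s["fy"]*c[1]/c[2]+s["cy"]
def world(s):
    v,u=np.mgrid[:480,:640]; z=s["z_map"]
    P=np.stack([(u-s["cx"])/s["fx"]*z,(v-s["cy"])/s["fy"]*z,z,np.ones_like(z)],-1)
    return (P@np.linalg.inv(s["view"]).T)[...,:3]
E
python3 - <<'E'
from h import *
import pickle
for n in("top","scene"):
    s=snapshot(n); pickle.dump(s,open(n+".pkl","wb")); cv2.imwrite(f"pics/{n}0.png",s["frame"][...,::-1])
    print(n,np.linalg.inv(s["view"])[:3].round(3).tolist(),s["fx"])
st=read_state();print(st["t"],st["tcp_rot"],st["grip_width"])
E
```

```text
pics
top [[0.008, -0.984, 0.18, 0.166], [-1.0, -0.008, 0.001, -0.0], [0.001, -0.18, -0.984, 1.364]] 606.1773259785208
scene [[0.34, 0.619, -0.709, 1.196], [0.941, -0.214, 0.264, -0.302], [0.011, -0.756, -0.655, 0.804]] 513.2084553379257
0.1 [ 9.93745535e-01  1.11663461e-01 -1.54247128e-05 -1.04035215e-03] 0.08514082015410662
```

View pics/top0.png

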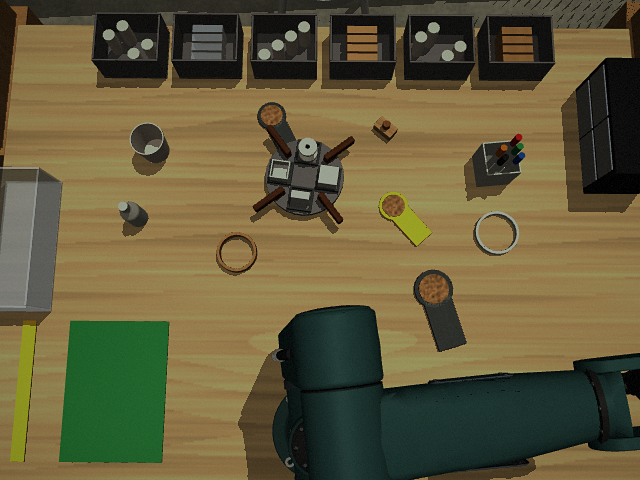

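View pics/scene0.png

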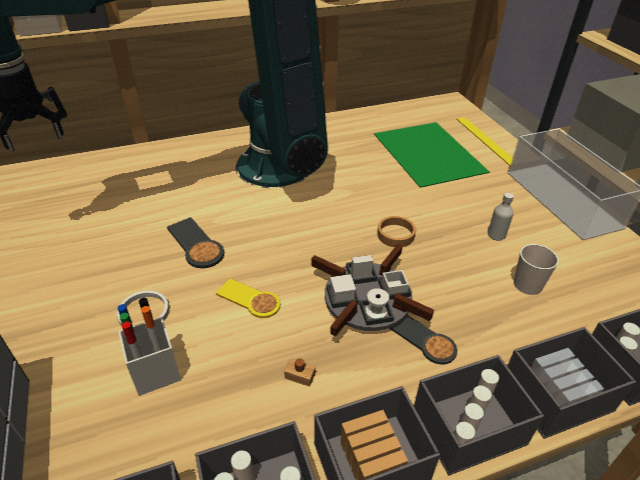

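Top view: the reel is the round pot at (308,147). The things like the tongue are dark grey at the carousel with its pad at (271,115), yellow at (394,206), and a larger dark one at (434,290). I choose (271,115) because it is not yellow, is the smaller of the two greys, and joins the foot. The other pots are the tub (282,171), the box (329,177) and the case (300,199), all square. The scene view agrees: reel (377,300), tongue pad (438,347).

```bash
cat > m.py <<'E'
from h import *
import pickle,sys
def run(get):
    T,S=get("top"),get("scene"); out={}
    for n,s in(("top",T),("scene",S)):
        W=world(s); f=s["frame"]; hsv=cv2.cvtColor(f,cv2.COLOR_RGB2HSV); h,sa,v=cv2.split(hsv)
        near=np.hypot(W[...,0]-AX[0],W[...,1]-AX[1])
        # dark wood arms: band height of top face
        wood=((h<12)|(h>170))&(sa>90)&(v<120)&(near<.15)&(near>.05)&(W[...,2]>.052)
        k,lab,stt,c=cv2.connectedComponentsWithStats(wood.astype(np.uint8))
        arms=[]
        for i in range(1,k):
            if stt[i,4]<40: continue
            ys,xs=np.where(lab==i); P=np.array([ray(s,a,b,.060) for a,b in zip(xs,ys)])[:,:2]
            (d,(cx,cy))=None,P.mean(0); vx,vy,x0,y0=cv2.fitLine(P.astype(np.float32),cv2.DIST_HUBER,0,1e-4,1e-4).ravel()
            arms.append((vx,vy,x0,y0,len(P),np.median(W[lab==i][:,2])))
        cork=(h>3)&(h<18)&(sa>100)&(v>80)&(W[...,2]<.03)&(near<.24)&(near>.13)
        k,lab,stt,c=cv2.connectedComponentsWithStats(cork.astype(np.uint8)); i=1+np.argmax(stt[1:,4])
        cn=max(cv2.findContours((lab==i).astype(np.uint8),0,1)[0],key=cv2.contourArea); e=cv2.fitEllipse(cn)
        pad=ray(s,*e[0],.008)
        top=(W[...,2]>.073)&(W[...,2]<.084)&(near<.09)
        ys,xs=np.where(top)
        cn=max(cv2.findContours(top.astype(np.uint8),0,1)[0],key=cv2.contourArea); e2=cv2.fitEllipse(cn)
        reel=ray(s,*e2[0],.078)
        # axis: least-squares point of all arm lines
        A=np.array([[-a[1],a[0]] for a in arms]); b=np.array([-a[1]*a[2]+a[0]*a[3] for a in arms])
        ax=np.linalg.lstsq(A,b,rcond=None)[0]
        an=[np.degrees(np.arctan2(a[3]-ax[1],a[2]-ax[0])) for a in arms]
        tip=[np.degrees(np.arctan2(*((np.sign((a[2]-ax[0])*a[0]+(a[3]-ax[1])*a[1]))*np.array([a[1],a[0]])))) for a in arms]
        g=lambda p:np.degrees(np.arctan2(p[1]-ax[1],p[0]-ax[0]))
        r=lambda p:np.hypot(*(p[:2]-ax))
        print(n,"axis",ax.round(4),"arms",np.round(tip,1),"n",[a[4] for a in arms],"z",np.round([a[5] for a in arms],3))
        print("  pad px",np.round(e[0]),pad.round(4),"size",np.round(e[1],1),"ang",g(pad).round(1),"r",r(pad).round(3),"z",np.median(W[lab==i][:,2]).round(4))
        print("  reel px",np.round(e2[0]),reel.round(4),"ang",g(reel).round(1),"r",r(reel).round(3),"z",np.median(W[top][:,2]).round(4))
        serve=ax+.055*np.array([np.cos(np.radians(g(pad))),np.sin(np.radians(g(pad)))])
        print("  reel-serve mm",np.round((reel[:2]-serve)*1000,1),"turn needed",(g(pad)-g(reel)).round(1))
AX=None
def prior(s):
    return ray(s,303,182,.04)[:2]
if __name__=="__main__":
    AX=prior(pickle.load(open("top.pkl","rb")))
    if len(sys.argv)>1: run(snapshot)
    else: run(lambda n:pickle.load(open(n+".pkl","rb")))
E
python3 m.py; python3 - <<'E'
import pickle,cv2
f=pickle.load(open("top.pkl","rb"))["frame"][80:240,220:430,::-1]
cv2.imwrite("pics/crop0.png",cv2.resize(f,None,fx=3.5,fy=3.5,interpolation=2))
E
```

```text
top axis [0.5564 0.042 ] arms [  36.7  -52.9  126.7 -142.9] n [183, 185, 188, 185] z [0.059 0.058 0.059 0.058]
  pad px [393. 205.] [ 0.4965 -0.1629  0.008 ] size [20.8 21.4] ang -106.3 r 0.213 z 0.0077
  reel px [307. 147.] [0.6108 0.0342 0.078 ] ang -8.2 r 0.055 z 0.0762
  reel-serve mm [69.9 45. ] turn needed -98.1
scene axis [0.5627 0.0405] arms [ 128.2 -143.7   36.2  -52.7] n [167, 218, 275, 269] z [0.061 0.06  0.06  0.06 ]
  pad px [439. 347.] [0.7128 0.1226 0.008 ] size [21.2 28. ] ang 28.7 r 0.171 z 0.0099
  reel px [378. 296.] [0.6123 0.0343 0.078 ] ang -7.1 r 0.05 z 0.0781
  reel-serve mm [  1.3 -32.6] turn needed 35.8
```

View pics/crop0.png

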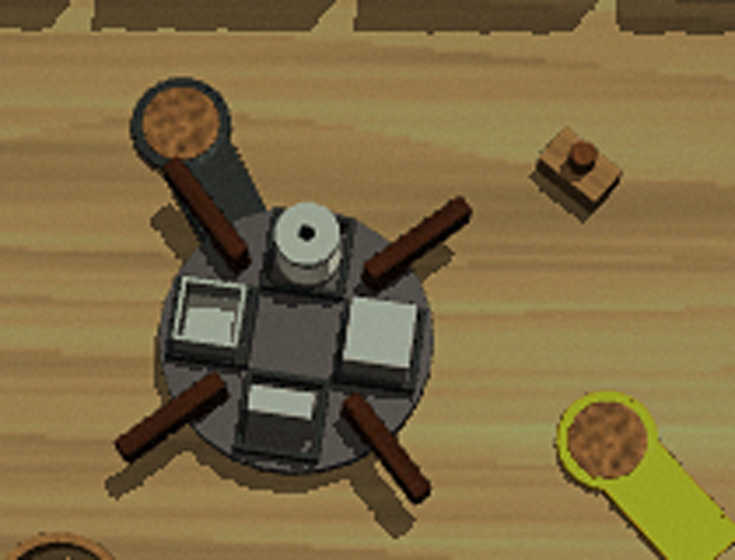

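Crop: the reel has a round top with a hole at crop (307,232). The dark-grey tongue runs under the tray and its pad is at crop (182,122), so the choice holds. My pad mask picked up the yellow one in the top view, so I'll narrow it. The scene view gives a turn of about +36°.

```bash
sed -i 's/near<.24/near<.2/' m.py; python3 m.py|head -4
```

```text
top axis [0.5564 0.042 ] arms [  36.7  -52.9  126.7 -142.9] n [183, 185, 188, 185] z [0.059 0.058 0.059 0.058]
  pad px [272. 117.] [0.7087 0.1194 0.008 ] size [14.1 22.3] ang 27.0 r 0.171 z 0.0081
  reel px [307. 147.] [0.6108 0.0342 0.078 ] ang -8.2 r 0.055 z 0.0762
  reel-serve mm [  5.4 -32.7] turn needed 35.1
```

>>> {"name": "send_rows", "arguments": {"steps": [[0.021, -0.022, 0, -2], [0.043, -0.045, 0, -4], [0.064, -0.068, 0, -6], [0.085, -0.09, 0, -8.5], [0.107, -0.112, 0, -10.5], [0.128, -0.135, 0, -12.5], [0.149, -0.158, 0, -15], [0.171, -0.18, 0, -17], [0.192, -0.202, 0, -19], [0.213, -0.225, 0, -21], [0.235, -0.248, 0, -23], [0.256, -0.27, 0, -25], [0.277, -0.292, 0, -27], [0.299, -0.315, 0, -29], [0.32, -0.338, 0, -31.5], [0.341, -0.36, 0, -34], [0.363, -0.382, 0, -36], [0.384, -0.405, 0, -38], [0.405, -0.428, 0, -40], [0.426, -0.45, 0, -42]], "gripper": 0}}

```text
t: 2.1
tcp_pos: [0.4377, -0.0016, 0.2308]
tcp_rot: [0.887, 0.461, -0.0, -0.0]
wrist_force: [0.1, -0.7, 0.4]
grip_width: 0.0004
gripper_force: 0.0
```

>>> {"name": "send_rows", "arguments": {"steps": [[0, 0, 0.02, 0], [0, 0, 0.04, 0], [0, 0, 0.06, 0], [0, 0, 0.08, 0], [0, 0, 0.1, 0], [0, 0, 0.12, 0], [0, 0, 0.14, 0], [0, 0, 0.155, 0], [0, 0, 0.17, 0], [0, 0, 0.18, 0], [0, 0, 0.185, 0], [0, 0, 0.187, 0], [0, 0, 0.187, 0]]}}

```text
t: 3.4
tcp_pos: [0.4378, -0.003, 0.0445]
tcp_rot: [0.888, 0.46, 0.0, 0.0]
wrist_force: [0.6, 0.0, -0.2]
grip_width: -0.0
gripper_force: 0.0
```

```bash
python3 - <<'E'
from h import *
s=snapshot("scene");f=s["frame"][200:380,270:480,::-1]
cv2.imwrite("pics/down.png",cv2.resize(f,None,fx=3,fy=3,interpolation=2)); print(read_state()["tcp_pos"],read_state()["wrist_force"])
E
```

```text
[ 0.43803128 -0.00304472  0.04486046] [-0.27743393 -0.03900699 -0.79572206]
```

View pics/down.png

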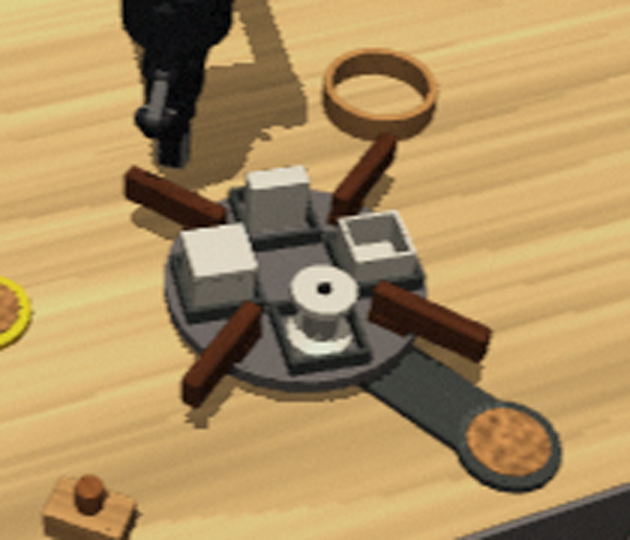

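The finger (crop 170,155) stands just behind the near arm and clear of everything.

```bash
cat > p.py <<'E'
import sys;from h import *
from scipy.spatial.transform import Rotation as R
a0,a1,n,d=map(float,sys.argv[1:5]); ax=np.array([.557,.0415]); st=read_state()
Rt=R.from_quat(st["tcp_rot"]); p=np.array(st["tcp_pos"])
for f in np.radians(np.linspace(a0,a1,int(n))):
    q=ax+.121*np.array([np.cos(f),np.sin(f)])-d*np.array([-np.sin(f),np.cos(f)])
    print((Rt.inv().apply([*(q-p[:2]),0])[:2]).round(3).tolist(),end=" ")
E
python3 p.py -142.9 -115 18 .020
```

```text
[-0.004, 0.016] [-0.006, 0.019] [-0.007, 0.022] [-0.009, 0.025] [-0.01, 0.029] [-0.011, 0.032] [-0.012, 0.035] [-0.013, 0.039] [-0.014, 0.042] [-0.015, 0.045] [-0.016, 0.049] [-0.016, 0.052] [-0.017, 0.056] [-0.017, 0.059] [-0.017, 0.063] [-0.018, 0.066] [-0.018, 0.07] [-0.018, 0.073]
```

>>> {"name": "send_rows", "arguments": {"steps": [[-0.002, 0.008, 0, 0], [-0.004, 0.016, 0, 0], [-0.006, 0.019, 0, 0], [-0.007, 0.022, 0, 0], [-0.009, 0.025, 0, 0], [-0.01, 0.029, 0, 0], [-0.011, 0.032, 0, 0], [-0.012, 0.035, 0, 0], [-0.013, 0.039, 0, 0], [-0.014, 0.042, 0, 0], [-0.015, 0.045, 0, 0], [-0.016, 0.049, 0, 0], [-0.016, 0.052, 0, 0], [-0.017, 0.056, 0, 0], [-0.017, 0.059, 0, 0], [-0.017, 0.063, 0, 0], [-0.018, 0.066, 0, 0], [-0.018, 0.068, 0, 0], [-0.018, 0.068, 0, 0]]}}

```text
t: 5.35
tcp_pos: [0.4831, -0.0572, 0.0443]
tcp_rot: [0.888, 0.46, 0.0, 0.0]
wrist_force: [-0.3, 0.0, 0.1]
grip_width: 0.0
gripper_force: 0.0
```

```bash
python3 m.py live; python3 - <<'E'
from h import *
s=snapshot("top");f=s["frame"][80:240,220:430,::-1]
cv2.imwrite("pics/push1.png",cv2.resize(f,None,fx=3,fy=3,interpolation=2)); print(read_state()["tcp_pos"],read_state()["wrist_force"])
E
```

```text
top axis [0.558  0.0434] arms [-28.5  62.6 153.5] n [161, 200, 188] z [0.058 0.058 0.058]
  pad px [272. 117.] [0.7084 0.1199 0.008 ] size [14.1 22.1] ang 27.0 r 0.169 z 0.008
  reel px [296. 147.] [0.6093 0.0583 0.078 ] ang 16.2 r 0.053 z 0.0767
  reel-serve mm [  2.2 -10.1] turn needed 10.8
scene axis [0.5622 0.0403] arms [ 152.4 -119.    61.6  -28.4] n [112, 255, 265, 210] z [0.061 0.06  0.06  0.061]
  pad px [437. 345.] [0.7075 0.1198 0.008 ] size [18.9 24. ] ang 28.7 r 0.166 z 0.0097
  reel px [389. 293.] [0.6113 0.0574 0.078 ] ang 19.2 r 0.052 z 0.0779
  reel-serve mm [ 0.8 -9.3] turn needed 9.5
[ 0.48293977 -0.05703304  0.04443735] [0.51021486 0.3312231  0.01078488]
```

View pics/push1.png

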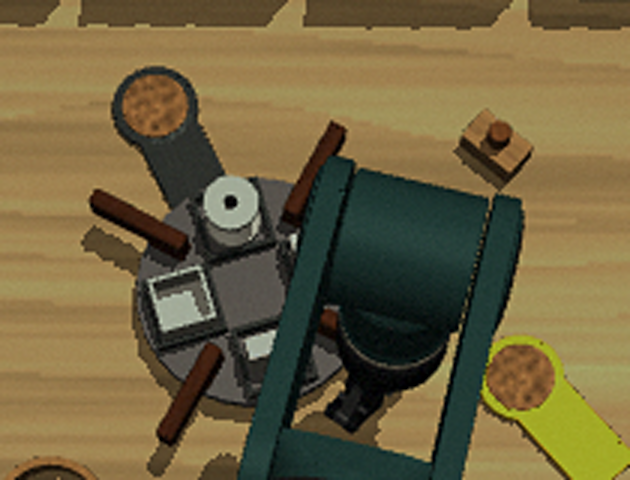

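The arm has turned about 24°. The reel top is at crop (230,202) and the pad at (155,103). The pad mask is being cut at its outer edge, so I'll fix that.

```bash
sed -i 's/(near<.2)&/(near<.24)\&(W[...,1]>AX[1])\&/' m.py; python3 m.py live | grep -v zz; python3 p.py -117.5 -104 14 .020
```

```text
top axis [0.5553 0.0426] arms [-27.2  61.4 152.7] n [166, 191, 184] z [0.059 0.058 0.059]
  pad px [271. 115.] [0.7139 0.1225 0.008 ] size [19.8 21.1] ang 26.7 r 0.178 z 0.008
  reel px [297. 147.] [0.6096 0.0579 0.078 ] ang 15.7 r 0.056 z 0.0768
  reel-serve mm [ 5.2 -9.4] turn needed 11.0
scene axis [0.5616 0.0409] arms [ 152.5 -117.8   61.7  -28.5] n [115, 265, 265, 212] z [0.061 0.06  0.06  0.06 ]
  pad px [439. 347.] [0.7127 0.1226 0.008 ] size [21.2 28.2] ang 28.4 r 0.172 z 0.0098
  reel px [389. 293.] [0.611  0.0575 0.078 ] ang 18.6 r 0.052 z 0.0782
  reel-serve mm [ 1.  -9.5] turn needed 9.8
[0.001, 0.0] [0.001, 0.002] [0.001, 0.005] [0.001, 0.007] [0.001, 0.009] [0.001, 0.011] [0.001, 0.014] [0.001, 0.016] [0.001, 0.018] [0.002, 0.02] [0.002, 0.022] [0.002, 0.025] [0.003, 0.027] [0.003, 0.029]
```

>>> {"name": "send_rows", "arguments": {"steps": [[0.001, 0.002, 0, 0], [0.001, 0.005, 0, 0], [0.001, 0.007, 0, 0], [0.001, 0.009, 0, 0], [0.001, 0.011, 0, 0], [0.001, 0.014, 0, 0], [0.001, 0.016, 0, 0], [0.001, 0.018, 0, 0], [0.002, 0.02, 0, 0], [0.002, 0.022, 0, 0], [0.002, 0.022, 0, 0], [0.002, 0.022, 0, 0]]}}

```text
t: 6.8
tcp_pos: [0.5022, -0.0681, 0.0444]
tcp_rot: [0.888, 0.46, 0.0, 0.0]
wrist_force: [0.2, 0.5, -0.6]
grip_width: 0.0002
gripper_force: 0.0
```

>>> {"name": "send_rows", "arguments": {"steps": [[-0.002, -0.006, 0, 0], [-0.005, -0.015, 0, 0], [-0.01, -0.025, 0, 0], [-0.01, -0.03, -0.01, 0], [-0.01, -0.03, -0.03, 0], [-0.01, -0.03, -0.06, 0], [-0.01, -0.03, -0.09, 0], [-0.01, -0.03, -0.12, 0], [-0.02, -0.03, -0.15, 0], [-0.04, -0.03, -0.17, 0], [-0.06, -0.03, -0.18, 0], [-0.08, -0.03, -0.18, 0], [-0.1, -0.03, -0.18, 0], [-0.1, -0.03, -0.18, 0]]}}

```text
t: 8.2
tcp_pos: [0.4187, -0.1335, 0.2254]
tcp_rot: [0.888, 0.459, 0.0, 0.001]
wrist_force: [-0.3, 1.1, -0.7]
grip_width: 0.0001
gripper_force: 0.0
```

```bash
python3 m.py live; python3 - <<'E'
from h import *
s=snapshot("top");f=s["frame"][80:240,220:430,::-1]
cv2.imwrite("pics/end.png",cv2.resize(f,None,fx=3,fy=3,interpolation=2)); print(read_state()["tcp_pos"],read_state()["t"])
E
```

```text
top axis [0.5588 0.0415] arms [ -17.1   74.  -108.4  163.3] n [178, 192, 193, 188] z [0.059 0.058 0.058 0.059]
  pad px [271. 115.] [0.7139 0.1225 0.008 ] size [19.8 21.1] ang 27.6 r 0.175 z 0.0078
  reel px [292. 149.] [0.606  0.0676 0.078 ] ang 28.9 r 0.054 z 0.0764
  reel-serve mm [-1.6  0.6] turn needed -1.3
scene axis [0.5612 0.0406] arms [ 162.7   72.8 -106.8  -18.1] n [119, 250, 268, 223] z [0.061 0.06  0.06  0.061]
  pad px [439. 347.] [0.7128 0.1225 0.008 ] size [21.2 28.2] ang 28.4 r 0.172 z 0.0099
  reel px [392. 290.] [0.6078 0.067  0.078 ] ang 29.6 r 0.054 z 0.0778
  reel-serve mm [-1.8  0.3] turn needed -1.2
[ 0.41985916 -0.13186369  0.22475804] 8.35
```

View pics/end.png

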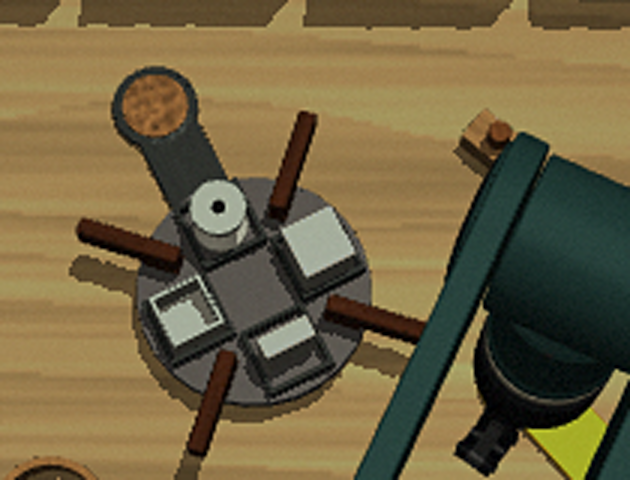

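The picture shows the reel's bay (reel top at crop 218,207) in line with the tongue and its pad (155,103). Both views put the reel about 2 mm from the serving point, and the finger is well clear.

```bash
python3 -c "
from plant import *
print(hand_in())"
```

```text
the job is handed in; nothing more can be done
None
```

The reel's bay is centred on the grey tongue, with the reel about 2 mm from the serving point in both camera views, and the finger is clear; the job is handed in, but no verdict came back.

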